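# Open the locked gate and load the sample carrier on the analyser rail

### The job

Load the sample on the loading station: slide the lock bar fully sideways out of the drawbar's way and pull the gate handle fully out towards the robot. Then pick up the sample carrier, hook it over the rail on the side away from the pointer, slide it along the rail past the open gate until it is in line with the pointer, and leave it hanging there with the gate still open and the lock bar still out. Keep the carrier upright and do not disturb the other things on the bench.

Things in the scene. Friction and masses are not known exactly. Their poses are not given: they have to be found in the camera images.
- station: The fixed loading station; origin on the bench under rail_mid, same axes. Its grey base under the rail is 10 mm thick and spans x = -30 to 80 mm, y = -230 to 230 mm; a spine under the gate reaches to x = -180 mm (y = -35 to 35 mm). Two guide cheeks 132 mm tall stand beside the drawbar at x = -90 to -40 mm, within y = -28 to 28 mm.
- rail_mid (a point): Middle of the loading station's rail, on its centre line, 175 mm above the bench: a round steel bar, 12 mm diameter, 412 mm between its end posts (185 mm tall), along this frame's y. x points away from the robot, z up; the station is fixed, yawed up to 0.15 rad. The gate crosses under the rail at y = 0; the pointer is at positive y, the loading part of the rail is y = -200 to -50 mm.
- gate_handle (a point): Centre of the top of the gate handle: an upright round dark steel post, 16 mm diameter, from 112 to 186 mm above the bench, on the robot-side end of the gate's drawbar (steel bar 16 mm wide, z = 100 to 114 mm). With the gate shut it stands at x = -136 mm, y = 0 in the rail_mid frame. Axes as the station's.
- gate (a joint): Travel of the gate: 0 shut (the drawbar's tip reaches 20 mm beyond the rail's centre line and blocks a hanging carrier), 0.068 m fully pulled out along the station's -x, towards the robot. Friction about 3 N plus light damping, stays where it is left. It cannot be pulled out until the lock bar has passed about 0.038 m.
- lock_stud (a point): Centre of the top of the lock bar's stud: upright round dark steel pin, 14 mm diameter, from z = 127 to 186 mm over the bench; with the bar home at x = -58, y = +80 mm from rail_mid. The lock bar is a flat steel bar, 12 x 10 mm, 120 mm long along y, at z = 117 to 127 mm, lying across the drawbar in front of the drawbar's raised lug. Axes as the station's.
- lock_bar (a joint): Travel of the lock bar: 0 home (gate locked; starts at 0 to 0.008), 0.052 m fully withdrawn along the station's +y, gate free. Friction about 2 N plus light damping, stays where it is left.
- carrier: Loose sample carrier, 0.17 to 0.33 kg, 157 mm tall, standing on the bench; origin at the centre of its underside, z up, x axis within 0.5 rad of straight ahead of the robot at the start. A 46 x 46 x 8 mm steel foot with a white crucible; a flat steel stem rises at its -x side (x = -16 to -10 mm) to a hook like an upside-down U. Hangs with its foot 66 mm above the bench.
- carrier_grip (a point): Centre of the top of the carrier's grip block, 157 mm above the carrier's underside: grey block 30 mm along carrier x, 16 mm along carrier y, 36 mm tall (z = 121 to 157 mm), standing on the hook's roof; grasp from above across the 16 mm.
- carrier_hook (a point): Point in the hook (109 mm above the underside, x = y = 0) that lies on the rail's centre line when hung. Hook: roof's underside 6 mm above it, inner gap x = -10 to 10 mm, 36 mm wide in y; lip at +x ends 14 mm below it. The carrier is open to +x under the lip: with carrier x along station x, bring it in towards +x, lip just above the rail and foot below it, then lower.
- pointer_tip (a point): Tip of the pointer that marks the loading position: an upright dark steel blade 6 mm thick in y, behind the rail (x = +37 to +60 mm in the rail_mid frame), 174 mm high above the bench, its tip towards the rail. Fixed; its y position on the rail differs, +80 to +150 mm from rail_mid. Axes as the station's.
- jar: Bystander: small lidded jar, 52 mm diameter, 75 mm tall, origin at the centre of its underside.
- flange: Bystander: steel vacuum flange, 74 mm diameter, 34 mm tall, origin at the centre of its underside.
- crucible: Bystander: white ceramic cup, 48 mm diameter, 50 mm tall, origin at the centre of its underside.
- wrench: Bystander: wrench, 160 mm, lying on the steel plate to the left.
- wrench2: Bystander: wrench, 140 mm, lying on the steel plate to the left.
Mind the look-alikes: they are no part of the job. What is shaped like the carrier but purple or yellow is not meant.

How it is judged (in metres and radians):
On the way, in this order (a step that is already met when the one before it is completed fails the run):
1. the lock bar is withdrawn (more than 40 mm) with the gate still shut (value of joint lock_bar above 0.04 m and value of joint gate below 0.01 m), for 0.1 s.
2. the gate is pulled out (more than 58 mm of its 68) (value of joint gate above 0.058 m), for 0.1 s.
3. the carrier's hook is seated on the rail on the loading side (40 to 200 mm from the gate, away from the pointer) (x of carrier_hook in the frame of rail_mid between -0.008 and 0.008 m and z of carrier_hook in the frame of rail_mid between -0.005 and 0.005 m and y of carrier_hook in the frame of rail_mid between -0.2 and -0.04 m), for 0.2 s.
4. the carrier slides on the rail past the gate (hook within 8 mm across and 5 mm in height of the rail's centre line while within 30 mm of the gate) (x of carrier_hook in the frame of rail_mid between -0.008 and 0.008 m and z of carrier_hook in the frame of rail_mid between -0.005 and 0.005 m and y of carrier_hook in the frame of rail_mid between -0.03 and 0.03 m), for 0.02 s.
At the end, for the whole second after the job is handed in: The carrier hangs at rest on the rail (hook within 8 mm across and 5 mm in height of the rail's centre line, tilted less than 0.15 rad), within 10 mm of the pointer along the rail; the gate is still pulled out more than 58 mm and the lock bar withdrawn more than 40 mm (x of carrier_hook in the frame of rail_mid between -0.008 and 0.008 m and z of carrier_hook in the frame of rail_mid between -0.005 and 0.005 m and y of carrier_hook in the frame of pointer_tip between -0.01 and 0.01 m and angle between carrier's own z axis and vertical below 0.15 rad and linear speed of carrier below 0.02 m/s and value of joint gate above 0.058 m and value of joint lock_bar above 0.04 m); the robot touches nothing.
It fails at once if the carrier is tipped by more than 0.6 rad (angle between carrier's own z axis and vertical above 0.6 rad).
It fails at once if a bystander is moved by more than 30 mm (distance of any of jar, flange, crucible, wrench, wrench2 from where it was at the start of the episode above 0.03 m).
It also fails if it takes over 72 s, if anything falls off the work surface, if the arm or the gripper's body presses on something with over 40 N, if the wrist force passes 120 N, or if a joint passes its speed limit or range.

### The arm

A 6-joint arm with a two-finger parallel gripper is mounted at the origin on the work surface. World frame = base frame: x ahead of the robot, y to its left, z up, the work surface at z = 0. Lengths are in m, angles in degrees, forces in N, time in s.
With the tool pointing down it reaches from about 0.375 to 0.9 m from the base axis. Payload 3.1 kg.
Tool frame: the origin (TCP) lies on the centre line of the jaws, within the pads' length; the fingertips stand 25 mm ahead of it and the grasp point (between the pads) lies 6 mm ahead of it; z points along the fingers, y is the line along which they close (so a half turn about z gives the same grasp; the last joint's range is limited). The gripper opens to 87 mm and grips with 3 to 60 N. Pads are 19 mm wide; open, the fingers measure 117 mm over their backs; the gripper's body (75 mm by 190 mm) begins 51 mm behind the grasp point.
Start: joints at [-85.858, 30.224, 82.088, -0, 67.689, -10.227], TCP at [0.155, -0.605, 0.248] pointing down, gripper open.
Joint ranges: [-176.69, 176.69], [-43.24, 126.21], [12.49, 139.97], [-82, 262], [0, 151.66], [-163.58, 163.58]. Speed limits (degrees/s): [159.86, 159.86, 180, 180, 180, 180].

### API

Orientations are given as a 3x3 rotation matrix whose columns are the frame's x, y, z axes.
In Python, from rig import bot, cams, models gives the robot as it stands. The module is installed in compiled form; this text tells all that it offers.
- The arm moves only by the shell command python3 -m handwheel 'ROWS' [OPENING]. ROWS is JSON, a list of rows, each a list of 6 numbers: the shift along the world's x, y, z each as a share of 1 m, from -1 to 1, then the turn, a rotation vector about the world's x, y, z each as a share of 2 rad, from -1 to 1. In form: [[dx, dy, dz, wx, wy, wz], ...]. A call has exactly 8 rows; each row is the pose to reach, as a shift and turn from the pose commanded when the call began; what a row does not reach only later rows make up. A row lasts 1/12 s, in which the tool goes at most 41.7 mm and 7.16 degrees, less where a joint would pass 70% of its speed; a pose out of reach is approached as far as the arm can. A call with a number of a shift or a turn outside -1 to 1 is refused whole. A call with a gripper value outside its range is refused whole. OPENING is the opening, from -1 (shut) to 1 (fully open), so that 0 is half open, set as the call begins (- or left out, the last holds). The fingers move at their own pace and stop on an object; the grip force is fixed at half the most. Time passes only in rows, so rows that repeat a pose let the fingers close, or fill a call up. It gives the time, the measured TCP pose, the force, the opening and the grip force at its end, in the units of the state.
- bot.read_state(): the state, without advancing time (a new reading comes with each control period).
- cams.capture(name): name is "scene" or "top" or "wrist"; returns (picture, depth): 384x512x3 uint8, blue, green, red; 384x512 float32, m along the optical axis (not along the pixel's ray), 0 where there is no reading.
- cams.calibration(name): a dict with "mtx" (3x3 intrinsics, pixels), "dist_coeffs" ([k1, k2, p1, p2, k3] as OpenCV has them; the pictures are not rectified), "R" (3x3) and "t" (3): a world point X has camera coordinates R X + t; the wrist camera has in their place "tool_from_camera" (4x4, takes a point from camera to tool coordinates, whose origin is the TCP and whose axes are the flange's). Camera axes: x right, y down, z forward; pixel columns grow to the right and rows downward; lengths in m; the calibration is good to about 2 mm. A picture is of the moment at which its call begins: read the wrist's pose just before it. calibration takes no time and is no camera call.
- bot.hand_in(): hands the job in; it is judged then, once.
Trained networks look in the newest picture that a camera, given by its name, has taken for a name from the list of things; names that differ only in an ending like _2 or _b are one class to them, and where a whole thing is asked for, a point or a joint stands for the part that bears it (a point fixed in the world has none). Each returns a list of dicts, best first, with "conf" (0 to 1); they miss things now and then, are a little off and sometimes report something else, mostly with a low value. They report only what shows in the picture. A call takes as long as a camera call. They do not tell look-alikes from the thing itself.
- models.spot_in(query, camera): "position" ([column, row] in pixels, amid what is visible of it).
- models.tip_of(query, camera): "position" ([column, row] in pixels: a listed point, or the origin of a listed thing).
The state is a dict: "time_s": time; "joint_positions": joint angles; "qvel": joint speeds; "tau": joint torques, N m; "position": TCP position; "tcp_rot": TCP orientation; "force": force on the tool from outside, world axes, zero at the start; "moment": the same for the moment, N m; "opening": opening from 0.0 (shut) to 1.0 (fully open); "grasp_force": force on a finger pad.
Only numpy, scipy, OpenCV 4.12 (cv2) and the standard library are available. Lean on these libraries where they do the work, as an engineer would, in place of code of your own. Each camera call takes 0.05 s, during which the arm holds its last target. There are 200 camera calls.

## Working session

There is one attempt and no reset: what is moved stays moved. The work goes in short steps, Python scripts to look and compute and a shell command to move; the robot and the scene stay as the last step left them, time stands still between calls to the robot, and variables do not carry over. Pictures are saved under pics/ and viewed, at most 10 in all, crops included, and the job is handed in when it is done.

```bash
mkdir -p pics; cat > h.py <<'E'
import numpy as np, cv2
from rig import bot, cams, models
np.set_printoptions(precision=4, suppress=True)
def ray(cal,px):
    u=cv2.undistortPoints(np.array([[px]],float),np.array(cal["mtx"]),np.array(cal["dist_coeffs"]))[0,0]
    return np.array([u[0],u[1],1.])
def pose(name,st=None):
    c=cams.calibration(name)
    if "R" in c: R=np.array(c["R"]);t=np.array(c["t"]); return c,R.T,-R.T@t
    st=st or bot.read_state(); T=np.array(c["tool_from_camera"]); Rt=np.array(st["tcp_rot"])
    return c,Rt@T[:3,:3],Rt@T[:3,3]+np.array(st["position"])
def at_z(P,px,z):
    c,R,o=P; d=R@ray(c,px); return o+d*(z-o[2])/d[2]
def at_depth(P,px,dep):
    c,R,o=P; p=ray(c,px); k=dep[int(round(px[1])),int(round(px[0]))]; return o+R@(p*k)
E
python3 - <<'E'
from h import *
for n in ["scene","top"]:
    P=pose(n); im,d=cams.capture(n); cv2.imwrite(f"pics/{n}0.png",im); np.save(f"{n}0.npy",d)
    print(n,P[2])
    for q,z in [("rail_mid",.175),("gate_handle",.186),("lock_stud",.186),("carrier_grip",.157),("carrier_hook",.109),("carrier",0),("pointer_tip",.174)]:
        for r in models.tip_of(q,n)[:3]:
            print(q,np.round(r["position"],1),round(r["conf"],2),at_z(P,r["position"],z), at_depth(P,r["position"],d))
E
```

```text
scene [1.0343 0.2359 1.0418]
rail_mid [201.7 211.3] 0.58 [ 0.6541 -0.0329  0.175 ] [ 0.6574 -0.0306  0.1825]
rail_mid [389.5 272.3] 0.26 [0.6437 0.3878 0.175 ] [0.5695 0.4166 0.0103]
gate_handle [231.3 166.5] 0.95 [ 0.5256 -0.0138  0.186 ] [ 0.5229 -0.0151  0.1814]
lock_stud [249.2 203.8] 0.83 [0.6036 0.0618 0.186 ] [0.6034 0.0617 0.1856]
carrier_grip [293.7 185.4] 0.92 [0.505  0.1365 0.157 ] [0.5045 0.1364 0.1563]
carrier_grip [332.5 219.5] 0.8 [0.559  0.2463 0.157 ] [0.5587 0.2463 0.1564]
carrier_grip [353.4 154. ] 0.78 [0.3659 0.2458 0.157 ] [0.3679 0.2458 0.1596]
carrier_hook [326.2 233.8] 0.96 [0.5745 0.2431 0.109 ] [0.5794 0.2431 0.1189]
carrier_hook [336.8 193.1] 0.87 [0.4592 0.2372 0.109 ] [0.483  0.2372 0.1477]
carrier_hook [293.6 190.3] 0.79 [0.4898 0.1353 0.109 ] [0.5135 0.1396 0.1496]
carrier [291.4 216.8] 0.98 [0.5063 0.1437 0.    ] [0.516  0.1453 0.019 ]
carrier [321.5 246.7] 0.8 [0.56   0.2427 0.    ] [0.573  0.2425 0.0285]
carrier [327.3 215.5] 0.7 [0.4681 0.232  0.    ] [0.4845 0.2321 0.03  ]
pointer_tip [243.9 249.4] 0.8 [0.7047 0.0889 0.174 ] [0.7055 0.0893 0.176 ]
[... 638 characters left out ...]
432 0.1569]
carrier_hook [174.5 244.5] 0.92 [0.3727 0.2476 0.109 ] [0.3772 0.2376 0.1564]
carrier_hook [215.8 193.8] 0.75 [0.5063 0.1451 0.109 ] [0.5047 0.1399 0.1557]
carrier_hook [178.2 206.2] 0.63 [0.4716 0.2415 0.109 ] [0.4715 0.2313 0.1588]
carrier [187.1 210.9] 0.89 [0.4591 0.2378 0.    ] [0.4602 0.2166 0.1164]
carrier [223.  197.9] 0.82 [0.499  0.1361 0.    ] [0.4954 0.1233 0.1395]
carrier [185.5 174.5] 0.6 [0.5634 0.246  0.    ] [0.5544 0.2253 0.1098]
pointer_tip [238.8 111.7] 0.51 [0.707  0.0879 0.174 ] [0.7075 0.088  0.1722]
pointer_tip [286.9 134.5] 0.29 [ 0.6537 -0.0314  0.174 ] [ 0.6523 -0.0309  0.1817]
pointer_tip [129.8 150.6] 0.16 [0.6042 0.3518 0.174 ] [0.6271 0.4065 0.0097]
```

View pics/scene0.png

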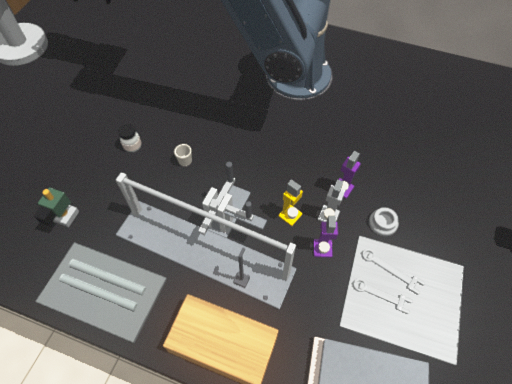

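View pics/top0.png

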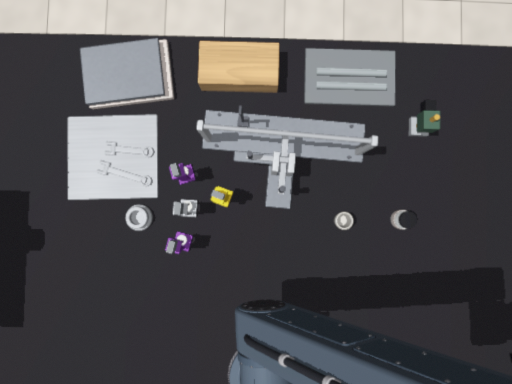

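Scene picture: the real, grey carrier is at about (331,205), top (185,208). It stands between two purple look-alikes, with the yellow one at (291,205). The rail runs from (125,180) to (290,248), the handle is at (230,167), the stud at (249,204) and the pointer at (243,250).

```bash
cat >> h.py <<'E'
def cloud(P,d):
    c,R,o=P; h,w=d.shape; uv=np.stack(np.meshgrid(np.arange(w),np.arange(h)),-1).reshape(-1,1,2).astype(float)
    u=cv2.undistortPoints(uv,np.array(c["mtx"]),np.array(c["dist_coeffs"]))[:,0]
    k=d.reshape(-1); p=np.c_[u,np.ones(len(u))]*k[:,None]
    X=p@R.T+o; X[k<=0]=np.nan; return X
E
python3 - <<'E'
from h import *
st=bot.read_state(); print(np.array(st["tcp_rot"]),st["position"])
for n in ["scene","top"]:
    X=cloud(pose(n),np.load(n+"0.npy"))
    def sel(x0,x1,y0,y1,z0,z1): 
        return X[(X[:,0]>x0)&(X[:,0]<x1)&(X[:,1]>y0)&(X[:,1]<y1)&(X[:,2]>z0)&(X[:,2]<z1)]
    S=sel(.6,.73,-.22,.15,.168,.19); 
    S=S[np.abs(S[:,0]-np.polyval(np.polyfit(S[:,1],S[:,0],1),S[:,1]))<.02]
    for i in range(6):
        f=np.polyfit(S[:,1],S[:,0],1); S=S[np.abs(S[:,0]-np.polyval(f,S[:,1]))<.012-.001*i]
    yaw=-np.arctan(f[0]); print(n,"rail yaw",yaw,"f",f,len(S),"z",S[:,2].mean())
    A=sel(.6,.73,-.32,.22,.168,.2); A=A[np.abs(A[:,0]-np.polyval(f,A[:,1]))<.012]; print("ends y",A[:,1].min(),A[:,1].max())
    for nm,b in dict(handle=(.48,.55,-.06,.03,.165,.2),stud=(.57,.64,.03,.1,.165,.2),ptr=(.67,.75,.06,.12,.15,.19),grip=(.43,.51,.19,.27,.145,.17)).items():
        Q=sel(*b); print(nm,len(Q),Q.mean(0),Q.min(0),Q.max(0))
        if nm=="grip": w,v=np.linalg.eigh(np.cov(Q[:,:2].T)); print(w**.5*12**.5,v[:,1], np.degrees(np.arctan2(v[1,1],v[0,1])))
E
```

```text
[[ 0.9687  0.2482  0.    ]
 [ 0.2482 -0.9687 -0.0001]
 [-0.      0.0001 -1.    ]] [ 0.1551 -0.6054  0.2476]
scene rail yaw -0.06303184275831406 f [0.0631 0.6599] 851 z 0.17997298923188884
ends y -0.2515061795199436 0.18860279698101362
handle 61 [ 0.5238 -0.0208  0.1805] [ 0.5155 -0.0286  0.1651] [ 0.5293 -0.0138  0.1922]
stud 54 [0.6057 0.0603 0.1806] [0.5982 0.0525 0.1652] [0.6115 0.0665 0.19  ]
ptr 68 [0.7048 0.0906 0.1718] [0.67   0.0817 0.1521] [0.7236 0.1198 0.1826]
grip 96 [0.4693 0.2341 0.1561] [0.4512 0.2259 0.1451] [0.4837 0.2421 0.1614]
[0.0163 0.0342] [-0.9994  0.0336] 178.07358897467188
top rail yaw -0.06070498072998715 f [0.0608 0.6591] 752 z 0.1795344551863799
ends y -0.24799849626944676 0.18807920066706044
handle 36 [ 0.5217 -0.0221  0.1853] [ 0.5145 -0.0291  0.1741] [ 0.529  -0.0149  0.1902]
stud 31 [0.6034 0.0587 0.1831] [0.5976 0.0525 0.1667] [0.6088 0.065  0.1883]
ptr 37 [0.7022 0.0896 0.1742] [0.67   0.0828 0.167 ] [0.7249 0.1183 0.1789]
grip 91 [0.4672 0.2333 0.1563] [0.4523 0.2249 0.1458] [0.482  0.2426 0.1607]
[0.0176 0.0301] [-0.9999  0.0145] 179.17110117404877
```

```bash
python3 -m handwheel '[[0.025,0.035,0,0,0,-0.03],[0.05,0.07,0,0,0,-0.06],[0.075,0.105,0,0,0,-0.09],[0.1,0.14,0,0,0,-0.12],[0.125,0.175,0,0,0,-0.1564],[0.15,0.21,0,0,0,-0.1564],[0.17,0.24,0,0,0,-0.1564],[0.19,0.267,0,0,0,-0.1564]]' -1; python3 -m handwheel '[[0.02,0.028,0,0,0,0],[0.044,0.062,0,0,0,0],[0.068,0.095,0,0,0,0],[0.092,0.129,0,0,0,0],[0.116,0.163,0,0,0,0],[0.14,0.197,0,0,0,0],[0.16,0.224,0,0,0,0],[0.18,0.252,0,0,0,0]]'; python3 -c "
from h import *
s=bot.read_state();print(s['position'],s['tcp_rot'])"
```

```text
time_s: 1.47
position: [0.3459, -0.3359, 0.2477]
tcp_rot: [[0.998, -0.062, 0.0], [-0.062, -0.998, 0.001], [0.0, -0.001, -1.0]]
force: [-0.2, -0.0, -0.4]
opening: 0.481
grasp_force: 0.0
time_s: 2.13
position: [0.5262, -0.0845, 0.2478]
tcp_rot: [[0.998, -0.061, 0.001], [-0.061, -0.998, -0.0], [0.001, 0.0, -1.0]]
force: [0.6, -0.4, -0.1]
opening: 0.011
grasp_force: 0.0
[ 0.5262 -0.0845  0.2478] [[ 0.9981 -0.061   0.0006]
 [-0.061  -0.9981 -0.0003]
 [ 0.0006  0.0003 -1.    ]]
```

```bash
python3 -m handwheel '[[0.025,0.035,0,0,0,0],[0.05,0.07,0,0,0,0],[0.077,0.109,0,0,0,0],[0.077,0.109,-0.02,0,0,0],[0.077,0.109,-0.04,0,0,0],[0.077,0.109,-0.06,0,0,0],[0.077,0.109,-0.073,0,0,0],[0.077,0.109,-0.073,0,0,0]]'; python3 -m handwheel '[[0.0006,0.010,0,0,0,0],[0.0012,0.02,0,0,0,0],[0.0018,0.028,0,0,0,0],[0.0024,0.036,0,0,0,0],[0.0028,0.043,0,0,0,0],[0.0032,0.050,0,0,0,0],[0.0036,0.056,0,0,0,0],[0.0037,0.059,0,0,0,0]]'
python3 - <<'E'
from h import *
P=pose("top"); im,d=cams.capture("top"); X=cloud(P,d)
Q=X[(X[:,0]>.57)&(X[:,0]<.65)&(X[:,1]>.085)&(X[:,1]<.13)&(X[:,2]>.165)&(X[:,2]<.195)];print(len(Q),Q.mean(0) if len(Q) else 0)
P=pose("scene"); im,d=cams.capture("scene"); X=cloud(P,d)
Q=X[(X[:,0]>.58)&(X[:,0]<.64)&(X[:,1]>.085)&(X[:,1]<.13)&(X[:,2]>.165)&(X[:,2]<.195)];print(len(Q),Q.mean(0) if len(Q) else 0)
for r in models.tip_of("lock_stud","scene")[:2]: print(r,at_z(P,r["position"],.186))
cv2.imwrite("pics/s1.png",im[120:300,100:400])
E
```

```text
time_s: 2.8
position: [0.6, 0.0231, 0.1715]
tcp_rot: [[0.998, -0.061, -0.007], [-0.061, -0.998, 0.001], [-0.007, -0.001, -1.0]]
force: [-0.1, -0.4, 0.4]
opening: 0.007
grasp_force: 0.0
time_s: 3.47
position: [0.6065, 0.0826, 0.1753]
tcp_rot: [[0.998, -0.061, 0.002], [-0.061, -0.998, 0.0], [0.002, -0.0, -1.0]]
force: [0.3, -2.4, 2.3]
opening: 0.006
grasp_force: 1.3
0 0
4 [0.6161 0.0931 0.1685]
{'position': [266.7, 209.0], 'conf': 0.64} [0.6019 0.1029 0.186 ]
```

```bash
python3 -m handwheel '[[0,-0.015,0,0,0,0],[0,-0.02,0.03,0,0,0],[0,-0.02,0.05,0,0,0],[-0.02,-0.05,0.05,0,0,0],[-0.04,-0.08,0.05,0,0,0],[-0.057,-0.106,0.05,0,0,0],[-0.057,-0.106,0.05,0,0,0],[-0.057,-0.106,0.05,0,0,0]]'; python3 -m handwheel '[[0,0,-0.015,0,0,0],[0,0,-0.03,0,0,0],[0,0,-0.045,0,0,0],[0,0,-0.05,0,0,0],[0,0,-0.05,0,0,0],[-0.005,0,-0.05,0,0,0],[-0.010,0.0006,-0.05,0,0,0],[-0.015,0.001,-0.05,0,0,0]]'
```

```text
time_s: 4.28
position: [0.5478, -0.0264, 0.2244]
tcp_rot: [[0.998, -0.066, -0.001], [-0.066, -0.998, 0.001], [-0.001, -0.001, -1.0]]
force: [0.9, -0.4, -0.3]
opening: 0.007
grasp_force: 0.0
time_s: 4.95
position: [0.5352, -0.0235, 0.1755]
tcp_rot: [[0.998, -0.062, 0.005], [-0.062, -0.998, -0.001], [0.005, 0.0, -1.0]]
force: [3.7, -0.2, -2.9]
opening: 0.004
grasp_force: 2.0
```

View pics/s1.png

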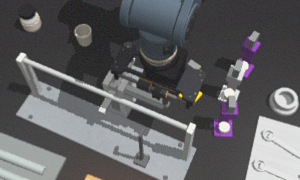

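The gripper hides the stud at about (165,90) in the crop. Contact force and position agree with the bar being out. Now I pull the gate.

```bash
python3 -m handwheel '[[-0.009,0.0006,0,0,0,0],[-0.018,0.0012,0,0,0,0],[-0.027,0.0017,0,0,0,0],[-0.036,0.0023,0,0,0,0],[-0.045,0.0028,0,0,0,0],[-0.052,0.0032,0,0,0,0],[-0.058,0.0036,0,0,0,0],[-0.062,0.0038,0,0,0,0]]'; python3 -m handwheel '[[0,0,0,0,0,0],[-0.001,0,0,0,0,0],[-0.001,0,0,0,0,0],[-0.001,0,0,0,0,0],[-0.001,0,0,0,0,0],[-0.001,0,0,0,0,0],[-0.001,0,0,0,0,0],[-0.001,0,0,0,0,0]]'
```

```text
time_s: 5.62
position: [0.471, -0.0196, 0.1749]
tcp_rot: [[0.998, -0.062, 0.0], [-0.062, -0.998, -0.0], [0.0, 0.0, -1.0]]
force: [4.0, 0.5, 1.9]
opening: 0.006
grasp_force: 1.9
time_s: 6.28
position: [0.4709, -0.0196, 0.1744]
tcp_rot: [[0.998, -0.062, -0.0], [-0.062, -0.998, 0.0], [-0.0, -0.0, -1.0]]
force: [3.0, 0.3, 1.4]
opening: 0.007
grasp_force: 1.8
```

```bash
python3 -m handwheel '[[0.01,0,0,0,0,0],[0.01,0,0.04,0,0,0],[0.01,0,0.08,0,0,0],[0.01,0.03,0.11,0,0,0],[0.01,0.065,0.13,0,0,0],[0.005,0.105,0.13,0,0,0],[0,0.145,0.13,0,0,0],[0,0.18,0.13,0,0,0]]' 0; python3 -m handwheel '[[0,0.03,0,0,0,0],[0,0.05,0,0,0,0],[0,0.065,0,0,0,0],[0,0.072,0,0,0,0],[0,0.072,0,0,0,0],[0,0.072,0,0,0,0],[0,0.072,0,0,0,0],[0,0.072,0,0,0,0]]'
python3 - <<'E'
from h import *
st=bot.read_state(); P=pose("wrist",st); im,d=cams.capture("wrist"); cv2.imwrite("pics/w1.png",im); X=cloud(P,d)
print(P[2], P[1][:,2])
for q,z in [("carrier_grip",.157),("carrier",0)]:
    for r in models.tip_of(q,"wrist")[:4]: print(q,r["position"],r["conf"],at_z(P,r["position"],z))
Q=X[(np.abs(X[:,0]-.468)<.04)&(np.abs(X[:,1]-.234)<.035)&(np.abs(X[:,2]-.157)<.006)]
print(len(Q)); 
if len(Q): (c,s,a)=cv2.minAreaRect(Q[:,:2].astype(np.float32)*1000); print(c,s,a,Q.mean(0))
for n in ["scene","top"]:
    im,d=cams.capture(n); X=cloud(pose(n),d)
    for nm,c in dict(handle=(.455,-.018),stud=(.608,.105)).items():
        Q=X[(np.hypot(X[:,0]-c[0],X[:,1]-c[1])<.03)&(np.abs(X[:,2]-.182)<.012)]; print(n,nm,len(Q),Q.mean(0) if len(Q) else 0)
E
```

```text
time_s: 6.95
position: [0.4682, 0.1621, 0.3042]
tcp_rot: [[0.998, -0.062, -0.005], [-0.062, -0.998, -0.001], [-0.005, 0.001, -1.0]]
force: [0.4, 0.7, 0.2]
opening: 0.474
grasp_force: 0.0
time_s: 7.62
position: [0.4708, 0.2312, 0.3044]
tcp_rot: [[0.998, -0.063, -0.001], [-0.063, -0.998, -0.001], [-0.001, 0.001, -1.0]]
force: [-0.5, 0.1, 0.2]
opening: 0.502
grasp_force: 0.0
[0.5469 0.2266 0.441 ] [-0.2767  0.0169 -0.9608]
carrier_grip [232.1, 97.7] 0.78 [0.5647 0.2488 0.157 ]
carrier_grip [348.8, 153.4] 0.75 [0.5034 0.1349 0.157 ]
carrier_grip [256.0, 193.6] 0.62 [0.4672 0.2321 0.157 ]
carrier_grip [245.6, 276.4] 0.57 [0.3684 0.2508 0.157 ]
carrier [249.0, 220.9] 0.96 [0.3759 0.2502 0.    ]
carrier [241.6, 107.0] 0.95 [0.5604 0.2479 0.    ]
carrier [315.4, 134.4] 0.92 [0.5124 0.1367 0.    ]
carrier [253.6, 167.0] 0.59 [0.4676 0.2361 0.    ]
413
(467.10009765625, 235.4327850341797) (15.126032829284668, 30.442235946655273) 86.40180969238281 [0.4678 0.2353 0.1564]
scene handle 51 [ 0.4556 -0.0171  0.1822]
scene stud 45 [0.6085 0.1021 0.1834]
top handle 36 [ 0.4543 -0.0186  0.1861]
top stud 29 [0.6066 0.1006 0.1849]
```

View pics/w1.png

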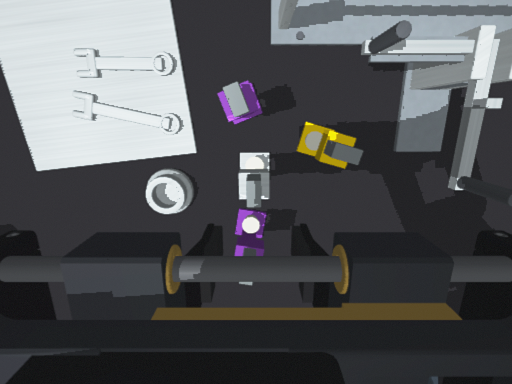

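Grey carrier at (254,180), its grip block at (255,193), yaw about equal to the tool's. The handle is out by about 67 mm and the lock bar by about 48 mm. I descend and grasp.

```bash
python3 -m handwheel '[[-0.002,0.003,-0.025,0,0,0],[-0.002,0.003,-0.05,0,0,0],[-0.002,0.003,-0.075,0,0,0],[-0.002,0.003,-0.1,0,0,0],[-0.002,0.003,-0.12,0,0,0],[-0.002,0.003,-0.135,0,0,0],[-0.002,0.003,-0.147,0,0,0],[-0.002,0.003,-0.154,0,0,0]]'; python3 -m handwheel '[[0,0,0,0,0,0],[0,0,0,0,0,0],[0,0,0,0,0,0],[0,0,0,0,0,0],[0,0,0,0,0,0],[0,0,0,0,0,0],[0,0,0,0,0,0],[0,0,0,0,0,0]]' -1
```

```text
time_s: 8.53
position: [0.4682, 0.235, 0.1491]
tcp_rot: [[0.998, -0.062, -0.002], [-0.062, -0.998, -0.001], [-0.002, 0.001, -1.0]]
force: [0.1, 1.1, 0.9]
opening: 0.497
grasp_force: 0.0
time_s: 9.2
position: [0.4693, 0.2355, 0.1513]
tcp_rot: [[0.998, -0.062, 0.002], [-0.062, -0.998, 0.0], [0.002, -0.0, -1.0]]
force: [0.4, -0.6, 4.2]
opening: 0.18
grasp_force: 29.9
```

```bash
python3 -m handwheel '[[0,0,0.01,0,0,0],[0,0,0.035,0,0,0],[0,0,0.065,0,0,0],[0,0,0.1,0,0,0],[0,0,0.135,0,0,0],[0,0,0.17,0,0,0],[0,0,0.2,0,0,0],[0,0,0.22,0,0,0]]'; python3 -m handwheel '[[0,-0.01,0,0,0,0],[0,-0.03,0,0,0,0],[0.01,-0.06,0,0,0,0],[0.02,-0.09,0,0,0,0],[0.03,-0.12,0,0,0,0],[0.04,-0.15,0,0,0,0],[0.05,-0.175,0,0,0,0],[0.055,-0.19,0,0,0,0]]';  python3 -m handwheel '[[0,-0.01,0,0,0,0],[0.01,-0.03,0,0,0,0],[0.02,-0.06,0,0,0,0],[0.03,-0.09,0,0,0,0],[0.04,-0.12,0,0,0,0],[0.05,-0.15,0,0,0,0],[0.055,-0.18,0,0,0,0],[0.055,-0.2,0,0,0,0]]'
python3 - <<'E'
from h import *
st=bot.read_state(); P=pose("wrist",st); im,d=cams.capture("wrist"); cv2.imwrite("pics/w2.png",im); print(st["position"],st["force"])
P=pose("top"); im,d=cams.capture("top"); X=cloud(P,d)
for r in models.tip_of("carrier_hook","top")[:4]: print(r)
P=pose("scene"); im,d=cams.capture("scene"); cv2.imwrite("pics/s2.png",im[80:320,60:400])
X=cloud(P,d)
for q in ("carrier_hook","carrier_grip","carrier"):
    for r in models.tip_of(q,"scene")[:4]: print(q,r, at_depth(P,r["position"],d))
E
```

```text
time_s: 9.87
position: [0.469, 0.2356, 0.3742]
tcp_rot: [[0.998, -0.062, 0.004], [-0.062, -0.998, 0.001], [0.004, -0.001, -1.0]]
force: [0.4, -0.4, -3.3]
opening: 0.178
grasp_force: 29.9
time_s: 10.53
position: [0.5234, 0.0419, 0.3683]
tcp_rot: [[0.998, -0.064, -0.004], [-0.064, -0.998, -0.001], [-0.004, 0.002, -1.0]]
force: [1.0, 1.1, -2.0]
opening: 0.177
grasp_force: 30.0
time_s: 11.2
position: [0.5785, -0.1571, 0.3685]
tcp_rot: [[0.998, -0.063, -0.003], [-0.063, -0.998, 0.0], [-0.003, 0.0, -1.0]]
force: [0.2, -0.1, -1.4]
opening: 0.183
grasp_force: 30.0
[ 0.5785 -0.1571  0.3685] [ 0.2375 -0.0554 -1.4449]
{'position': [174.6, 244.6], 'conf': 0.86}
{'position': [175.0, 172.7], 'conf': 0.8}
{'position': [219.4, 195.0], 'conf': 0.52}
carrier_hook {'position': [326.7, 232.9], 'conf': 0.9} [0.5789 0.2435 0.1232]
carrier_hook {'position': [156.0, 124.2], 'conf': 0.87} [ 0.5896 -0.1419  0.36  ]
carrier_hook {'position': [290.7, 189.4], 'conf': 0.66} [0.5117 0.1321 0.1463]
carrier_hook {'position': [349.6, 164.3], 'conf': 0.62} [0.3871 0.2449 0.1403]
carrier_grip {'position': [295.5, 182.0], 'conf': 0.98} [ 0.3978  0.1199 -0.0014]
carrier_grip {'position': [351.5, 155.8], 'conf': 0.69} [0.3739 0.2428 0.1583]
carrier_grip {'position': [329.7, 221.1], 'conf': 0.62} [0.5654 0.2415 0.1574]
carrier_grip {'position': [151.2, 111.1], 'conf': 0.55} [ 0.6165 -0.1209  0.4377]
carrier {'position': [342.4, 186.6], 'conf': 0.91} [0.3836 0.2461 0.0272]
carrier {'position': [320.6, 244.0], 'conf': 0.77} [0.5676 0.2384 0.0302]
carrier {'position': [164.7, 160.1], 'conf': 0.72} [ 0.5881 -0.1491  0.2271]
carrier {'position': [289.5, 214.0], 'conf': 0.6} [0.5158 0.1392 0.0305]
```

View pics/s2.png

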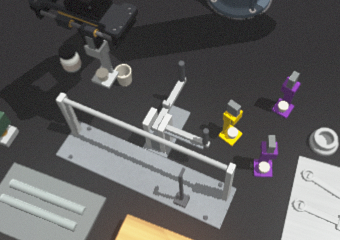

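```bash
python3 -m handwheel '[[0,0,-0.015,0,0,0],[0,0,-0.04,0,0,0],[0,0,-0.065,0,0,0],[0,0,-0.09,0,0,0],[0,0,-0.11,0,0,0],[0,0,-0.12,0,0,0],[0,0,-0.126,0,0,0],[0,0,-0.126,0,0,0]]'; python3 -m handwheel '[[0.006,0,0,0,0,0],[0.016,-0.001,0,0,0,0],[0.028,-0.002,0,0,0,0],[0.04,-0.003,0,0,0,0],[0.052,-0.003,0,0,0,0],[0.061,-0.004,0,0,0,0],[0.068,-0.004,0,0,0,0],[0.071,-0.004,0,0,0,0]]';  python3 -m handwheel '[[0,0,0,0,0,0],[0,0,0,0,0,0],[0,0,0,0,0,0],[0,0,0,0,0,0],[0,0,0,0,0,0],[0,0,0,0,0,0],[0,0,0,0,0,0],[0,0,0,0,0,0]]'
python3 - <<'E'
from h import *
st=bot.read_state(); print(st["position"],st["force"])
P=pose("scene"); im,d=cams.capture("scene"); cv2.imwrite("pics/s3.png",cv2.resize(im[110:260,80:240],None,fx=4,fy=4,interpolation=cv2.INTER_CUBIC))
for q,z in (("carrier_hook",.2),("carrier_grip",.248)):
    for r in models.tip_of(q,"scene")[:4]: print(q,r, at_depth(P,r["position"],d),at_z(P,r["position"],z))
E
```

```text
time_s: 12.22
position: [0.5785, -0.1537, 0.2438]
tcp_rot: [[0.998, -0.061, -0.002], [-0.061, -0.998, 0.001], [-0.002, -0.001, -1.0]]
force: [-0.1, 0.4, -2.5]
opening: 0.181
grasp_force: 30.0
time_s: 12.88
position: [0.6514, -0.1588, 0.2455]
tcp_rot: [[0.998, -0.062, 0.003], [-0.062, -0.998, -0.001], [0.003, 0.001, -1.0]]
force: [0.9, 0.0, -3.0]
opening: 0.184
grasp_force: 30.0
time_s: 13.55
position: [0.6497, -0.1586, 0.2446]
tcp_rot: [[0.998, -0.062, -0.0], [-0.062, -0.998, -0.0], [-0.0, 0.0, -1.0]]
force: [-0.1, 0.3, -1.9]
opening: 0.181
grasp_force: 30.0
[ 0.6497 -0.1586  0.2446] [-0.0566  0.2696 -1.8587]
carrier_hook {'position': [330.8, 230.0], 'conf': 0.91} [0.5776 0.25   0.1413] [0.6074 0.2491 0.2   ]
carrier_hook {'position': [350.5, 164.9], 'conf': 0.73} [0.3846 0.2475 0.1355] [0.4309 0.2467 0.2   ]
carrier_hook {'position': [151.9, 187.1], 'conf': 0.58} [ 0.6609 -0.1434  0.2254] [ 0.6493 -0.1552  0.2   ]
carrier_hook {'position': [292.7, 189.4], 'conf': 0.57} [0.5119 0.1369 0.1495] [0.5414 0.1425 0.2   ]
carrier_grip {'position': [330.2, 223.8], 'conf': 0.97} [0.5719 0.2444 0.1582] [0.6189 0.2435 0.248 ]
carrier_grip {'position': [143.6, 173.8], 'conf': 0.93} [ 0.6798 -0.1322  0.3136] [ 0.6479 -0.1653  0.248 ]
carrier_grip {'position': [295.6, 183.5], 'conf': 0.71} [0.4989 0.1391 0.158 ] [0.5535 0.149  0.248 ]
carrier_grip {'position': [352.7, 157.1], 'conf': 0.62} [0.3744 0.2465 0.1553] [0.4434 0.2454 0.248 ]
```

View pics/s3.png

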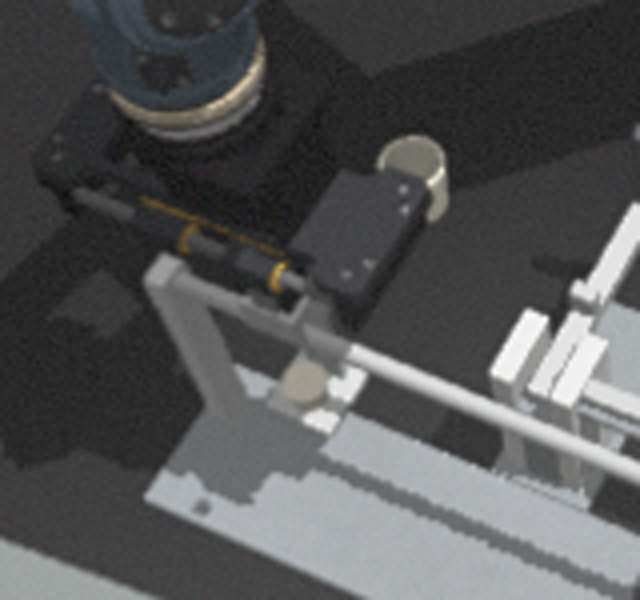

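The hook sits above the rail at crop (320,325), with the foot below it at (320,390). Lowering.

```bash
python3 -m handwheel '[[0,0,-0.004,0,0,0],[0,0,-0.008,0,0,0],[0,0,-0.012,0,0,0],[0,0,-0.016,0,0,0],[0,0,-0.019,0,0,0],[0,0,-0.022,0,0,0],[0,0,-0.024,0,0,0],[0,0,-0.025,0,0,0]]'; python3 -m handwheel '[[0,0,-0.0005,0,0,0],[0,0,-0.001,0,0,0],[0,0,-0.0015,0,0,0],[0,0,-0.002,0,0,0],[0,0,-0.002,0,0,0],[0,0,-0.002,0,0,0],[0,0,-0.002,0,0,0],[0,0,-0.002,0,0,0]]'
```

```text
time_s: 14.37
position: [0.6497, -0.1586, 0.219]
tcp_rot: [[0.998, -0.062, -0.001], [-0.062, -0.998, 0.0], [-0.001, -0.0, -1.0]]
force: [0.2, -0.6, -2.4]
opening: 0.181
grasp_force: 30.0
time_s: 15.03
position: [0.6499, -0.1586, 0.2176]
tcp_rot: [[0.998, -0.062, 0.0], [-0.062, -0.998, -0.0], [0.0, 0.0, -1.0]]
force: [-0.2, -0.5, -2.6]
opening: 0.183
grasp_force: 30.0
```

```bash
python3 -m handwheel '[[0,0,-0.0005,0,0,0],[0,0,-0.001,0,0,0],[0,0,-0.0015,0,0,0],[0,0,-0.002,0,0,0],[0,0,-0.002,0,0,0],[0,0,-0.002,0,0,0],[0,0,-0.002,0,0,0],[0,0,-0.002,0,0,0]]'
```

```text
time_s: 15.7
position: [0.65, -0.1586, 0.2172]
tcp_rot: [[0.998, -0.062, 0.001], [-0.062, -0.998, -0.001], [0.001, 0.001, -1.0]]
force: [-1.9, 0.5, 5.6]
opening: 0.179
grasp_force: 30.0
```

Seated: the force went from -2.6 to +5.6 N. I slide it along the rail.

```bash
python3 -m handwheel '[[0,0.003,0.001,0,0,0],[0.0006,0.010,0.001,0,0,0],[0.0015,0.024,0.001,0,0,0],[0.0025,0.040,0.001,0,0,0],[0.0035,0.056,0.001,0,0,0],[0.0044,0.071,0.001,0,0,0],[0.0052,0.083,0.001,0,0,0],[0.0056,0.090,0.001,0,0,0]]'; python3 -m handwheel '[[0.0006,0.010,0,0,0,0],[0.0014,0.022,0,0,0,0],[0.0022,0.036,0,0,0,0],[0.0031,0.050,0,0,0,0],[0.004,0.064,0,0,0,0],[0.0048,0.077,0,0,0,0],[0.0053,0.086,0,0,0,0],[0.0056,0.090,0,0,0,0]]'
```

```text
time_s: 16.37
position: [0.6558, -0.0663, 0.2173]
tcp_rot: [[0.998, -0.06, 0.001], [-0.06, -0.998, -0.001], [0.001, 0.001, -1.0]]
force: [-0.2, -4.8, 4.7]
opening: 0.178
grasp_force: 30.0
time_s: 17.03
position: [0.6611, 0.0232, 0.2172]
tcp_rot: [[0.998, -0.06, 0.001], [-0.06, -0.998, -0.001], [0.001, 0.001, -1.0]]
force: [-0.1, -4.5, 6.4]
opening: 0.181
grasp_force: 30.0
```

```bash
python3 -m handwheel '[[0.0005,0.008,0,0,0,0],[0.0012,0.02,0,0,0,0],[0.002,0.033,0,0,0,0],[0.0028,0.045,0,0,0,0],[0.0034,0.055,0,0,0,0],[0.0039,0.063,0,0,0,0],[0.0042,0.068,0,0,0,0],[0.0042,0.068,0,0,0,0]]'
python3 - <<'E'
from h import *
st=bot.read_state(); print(st["position"],st["force"])
m=np.array([.6575,-.0305]); c,s=np.cos(.062),np.sin(.062); R=np.array([[c,-s],[s,c]])  # station from world
for n in ("scene","top"):
    P=pose(n); im,d=cams.capture(n); X=cloud(P,d); cv2.imwrite(f"pics/{n}4.png",im)
    for q,z in (("carrier_hook",.175),("pointer_tip",.174),("carrier",.066)):
        for r in models.tip_of(q,n)[:4]:
            w=at_z(P,r["position"],z); print(n,q,round(r["conf"],2),np.round(r["position"]),R@(w[:2]-m))
im=cv2.imread("pics/scene4.png"); cv2.imwrite("pics/s4c.png",cv2.resize(im[150:300,180:340],None,fx=4,fy=4,interpolation=cv2.INTER_CUBIC))
E
```

```text
time_s: 17.7
position: [0.6651, 0.0915, 0.2172]
tcp_rot: [[0.998, -0.06, 0.001], [-0.06, -0.998, 0.001], [0.001, -0.001, -1.0]]
force: [-0.2, -0.3, 5.4]
opening: 0.182
grasp_force: 30.0
[0.6651 0.0915 0.2172] [-0.1789 -0.2814  5.3945]
scene carrier_hook 0.89 [326. 232.] [-0.0719  0.2681]
scene carrier_hook 0.82 [353. 164.] [-0.2647  0.2664]
scene carrier_hook 0.61 [252. 232.] [-0.0036  0.1203]
scene carrier_hook 0.59 [293. 190.] [-0.1397  0.1621]
scene pointer_tip 0.84 [242. 247.] [0.0364 0.1161]
scene carrier 0.93 [320. 246.] [-0.0847  0.2636]
scene carrier 0.83 [252. 253.] [0.0011 0.1225]
scene carrier 0.81 [289. 214.] [-0.1339  0.1635]
top carrier_hook 0.59 [180. 173.] [-0.122   0.2511]
top carrier_hook 0.58 [128. 150.] [-0.0758  0.383 ]
top carrier 0.63 [239. 139.] [-0.0062  0.1211]
top carrier 0.48 [281. 148.] [-0.0195  0.005 ]
top carrier 0.43 [185. 175.] [-0.1183  0.2593]
```

View pics/s4c.png

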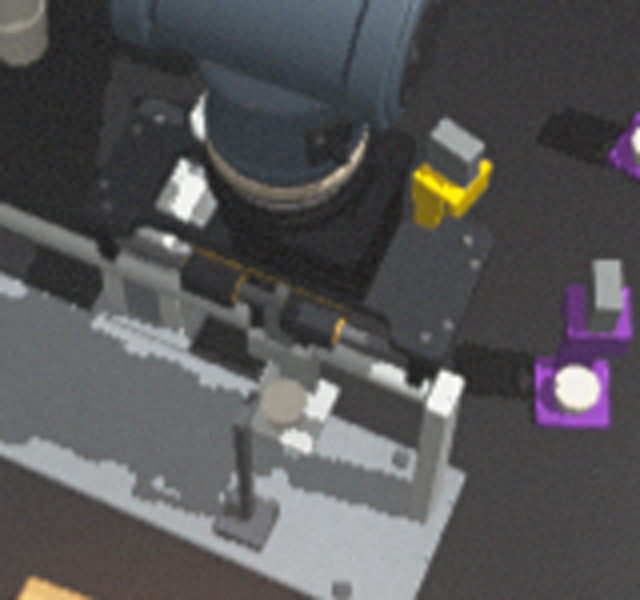

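```bash
python3 -m handwheel '[[0,0,0.001,0,0,0],[0,0,0.001,0,0,0],[0,0,0.001,0,0,0],[0,0,0.001,0,0,0],[0,0,0.001,0,0,0],[0,0,0.001,0,0,0],[0,0,0.001,0,0,0],[0,0,0.001,0,0,0]]' 0; python3 -m handwheel '[[0,0,0.005,0,0,0],[0,0,0.01,0,0,0],[0,0,0.02,0,0,0],[0,0,0.035,0,0,0],[0,0,0.055,0,0,0],[0,0,0.08,0,0,0],[0,0,0.1,0,0,0],[0,0,0.12,0,0,0]]'; python3 -m handwheel '[[-0.03,0,0.02,0,0,0],[-0.06,-0.02,0.03,0,0,0],[-0.09,-0.05,0.04,0,0,0],[-0.12,-0.08,0.05,0,0,0],[-0.14,-0.11,0.05,0,0,0],[-0.15,-0.14,0.05,0,0,0],[-0.15,-0.16,0.05,0,0,0],[-0.15,-0.16,0.05,0,0,0]]'
python3 - <<'E'
from h import *
m=np.array([.6575,-.0305]); c,s=np.cos(.062),np.sin(.062); R=np.array([[c,-s],[s,c]])
for n in ("scene","top"):
    P=pose(n); im,d=cams.capture(n); X=cloud(P,d); X=X[np.isfinite(X[:,0])]; S=(X[:,:2]-m)@R.T
    cv2.imwrite(f"pics/{n}5.png",im)
    for nm,(x,y,z,rx,ry,rz) in dict(grip=(0,.122,.22,.03,.03,.008),ptr=(.048,.122,.165,.012,.02,.012),handle=(-.204,0,.182,.02,.02,.012),stud=(-.058,.13,.182,.02,.02,.012)).items():
        k=(abs(S[:,0]-x)<rx)&(abs(S[:,1]-y)<ry)&(abs(X[:,2]-z)<rz); print(n,nm,k.sum(),S[k].mean(0),X[k,2].max() if k.any() else 0)
    for r in models.tip_of("pointer_tip",n)[:1]: print(r,R@(at_z(P,r["position"],.174)[:2]-m))
im=cv2.imread("pics/scene5.png"); cv2.imwrite("pics/s5c.png",cv2.resize(im[150:300,180:340],None,fx=4,fy=4,interpolation=cv2.INTER_CUBIC))
E
```

```text
time_s: 18.77
position: [0.6652, 0.0893, 0.2174]
tcp_rot: [[0.998, -0.062, -0.0], [-0.062, -0.998, 0.0], [-0.0, -0.0, -1.0]]
force: [-1.2, 0.0, 0.2]
opening: 0.496
grasp_force: 0.0
time_s: 19.43
position: [0.6655, 0.0894, 0.3403]
tcp_rot: [[0.998, -0.062, 0.002], [-0.062, -0.998, -0.0], [0.002, -0.0, -1.0]]
force: [0.6, 0.7, 0.3]
opening: 0.501
grasp_force: 0.0
time_s: 20.1
position: [0.5149, -0.0742, 0.3893]
tcp_rot: [[0.998, -0.067, 0.003], [-0.067, -0.998, -0.003], [0.003, 0.003, -1.0]]
force: [-0.2, 0.3, 0.5]
opening: 0.497
grasp_force: 0.0
scene grip 122 [-0.0034  0.1226] 0.22778198650203618
scene ptr 49 [0.0499 0.1196] 0.1769575337407454
scene handle 52 [-0.2022  0.0005] 0.18956654812963913
scene stud 47 [-0.0572  0.1295] 0.1897576363832394
{'position': [246.6, 247.4], 'conf': 0.82} [0.0332 0.1254]
top grip 94 [-0.0043  0.1212] 0.22666667663664442
top ptr 25 [0.0489 0.1192] 0.17650624241693924
top handle 10 [-0.2018  0.0042] 0.1865430911653313
top stud 29 [-0.0589  0.1278] 0.1890973966997309
{'position': [240.6, 114.1], 'conf': 0.48} [0.0365 0.1163]
```

View pics/s5c.png

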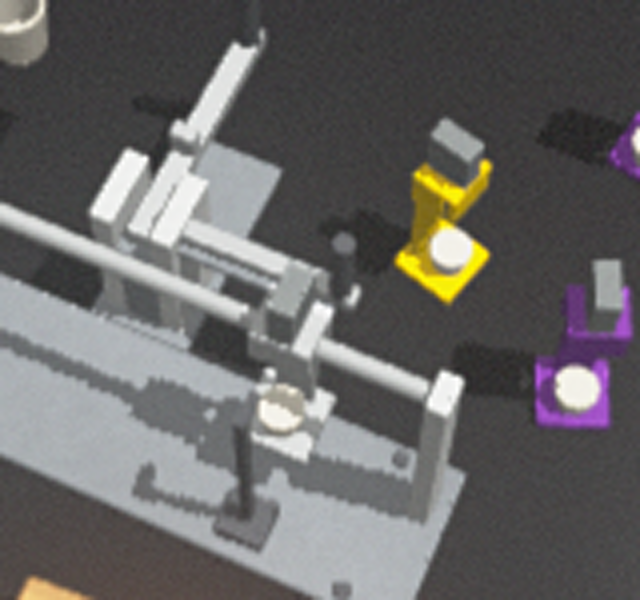

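The carrier hangs upright on the rail at (285,330), within about 3 mm of the pointer. The gate is open and the lock bar is out.

```bash
python3 -c "
from rig import bot
print(bot.hand_in())"
```

```text
the job is handed in; nothing more can be done
None
```

I handed the job in at about 20 s. The carrier hangs on the rail within about 3 mm of the pointer, the gate is open by about 66 mm and the lock bar is out by about 49 mm (all camera measurements); the hand-in call returned no verdict.

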